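Snap the drive stem onto the pastry processor

ROBOT

A 7-joint arm with a two-finger parallel gripper is mounted at the origin on the work surface. World frame = base frame: x ahead of the robot, y to its left, z up, the work surface at z = 0. Lengths are in mm, angles in rad, forces in N, time in s.
With the tool pointing down it reaches from about 400 to 875 mm from the base axis. Payload 4.4 kg.
Tool frame: the origin (TCP) lies midway between the tips of the shut fingers; the grasp point (between the pads) lies grasp_offset behind it (grasp_offset is the distance from the TCP to the grasp point, in mm); z points along the fingers, y is the line along which they close (so a half turn about z gives the same grasp; the last joint's range is limited). The gripper opens to 85 mm and grips with 20 to 120 N. Pads are 22 mm wide; open, the fingers measure 114 mm over their backs; the gripper's body (76 mm by 85 mm) begins 54 mm behind the grasp point. The pads swing forward as they close: fully open they stand 13 mm farther back than shut.
Start: joints at [1.126, 0.628, 0.038, 1.517, -0.027, 0.996, -0.02], TCP at [240.402, -603.924, 231.313] pointing down, gripper open.
Joint ranges: [-3.06, 3.06], [-0.37, 2.12], [-1.25, 1.32], [0.18, 2.47], [-1.1, 4.24], [0.23, 1.98], [-2.94, 2.94]. Speed limits (rad/s): [2.57, 2.57, 3.14, 3.14, 3.14, 3.14, 3.14].

INTERFACE

Orientations are given as [roll, pitch, yaw] about the fixed x, y, z axes, in that order (R = Rz(yaw) Ry(pitch) Rx(roll)).
In Python, from cell import * gives the robot as it stands. The module is installed in compiled form; this text tells all that it offers.
- The arm moves only by the shell command python3 -m jog 'ROWS'. ROWS is a JSON object of lists of equal length, an entry for each row: "angular": the turn, a rotation vector about the tool's x, y, z in degrees, a list of three; "travel": the shift along the tool's x, y, z in cm, a list of three; "fingers": the closure, from 0 (fully open) to 1 (shut). In form: {"angular": [[rx, ry, rz], ...], "travel": [[tx, ty, tz], ...], "fingers": [fingers, ...]}. A call has 1 to 5 rows; each row is the pose to reach, as a shift and turn from the pose commanded when the call began, along the tool's axes at that moment; what a row does not reach only later rows make up. A row lasts 1/8 s, in which the tool goes at most 62.5 mm and 10.7 degrees, less where a joint would pass 70% of its speed; a pose out of reach is approached as far as the arm can. A call with a gripper value outside its range is refused whole. The fingers move at their own pace and stop on an object; the grip force is fixed at half the most. Time passes only in rows, so rows that repeat a pose let the fingers close. It gives the time, the measured TCP pose, the force and the opening at its end, in the units of the state.
- read_state(): the state, without advancing time (a new reading comes with each control period).
- get_image(name): name is "scene" or "top" or "wrist"; returns the picture (384x512x3 uint8, red, green, blue); there is no depth.
- camera_model(name): a dict with "mtx" (3x3 intrinsics, pixels), "T" (4x4, takes a point from camera to world coordinates). Camera axes: x right, y down, z forward; pixel columns grow to the right and rows downward; lengths in mm; the calibration is good to about 2 mm. A picture is of the moment at which its call begins: read the wrist's pose just before it. camera_model takes no time and is no camera call; for the wrist camera it gives the pose at the moment of the call.
- finish_job(): hands the job in, once; it reports no verdict.
The state is a dict: "clock": time; "qpos": joint angles; "qd": joint speeds; "tau": joint torques, N m; "eef_pos": TCP position; "tool_rot": TCP orientation; "force": force on the tool from outside, world axes, zero at the start; "torque": the same for the moment, N m; "width": finger opening in mm.
Only numpy, scipy, OpenCV 4.12 (cv2) and the standard library are available. Lean on these libraries where they do the work, as an engineer would, in place of code of your own. Each camera call takes 0.05 s, during which the arm holds its last target. There are 200 camera calls.

TASK

Take the aluminium drive stem out of its leaning rest, stand it upright on the bare counter and let go of it. Then take it again and slide it, open end down, onto the processor's stub until it sits on the collar, and turn it to find the place where the spring button pops out through its window; leave it there and leave everything else on the counter in its place.

Things in the scene. Friction and masses are not known exactly. Their poses are not given: they have to be found in the camera images.
- stem_mid (a point): The drive stem: eight-sided bare aluminium tube, 120 mm long, 40 mm over flats outside, 33 mm inside, about 0.15 kg. Point on its axis, 60 mm from either end. z runs from the open foot to the closed top; flats face x, y and the diagonals. A window is cut in the -x flat. At the start it leans 45 degrees in the rest, foot low and nearer the robot, window side up.
- stem_window (a point): Centre of the stem's window on the outer face: 20 mm from the axis on the -x side, 35.5 mm above the foot; same axes as stem_mid. The window is about 13 mm wide, 26 to 45 mm above the foot; with the stem on the collar the button pops through it within about 6 degrees of the right turn.
- stem_foot (a point): Centre of the stem's open foot end; same axes as stem_mid. Gripped otherwise than on two opposite flats, the stem turns in the fingers (up to 22 degrees) until flats meet the pads.
- rest: Fixed wooden rest, foot plate 130 x 70 mm, with a 52 mm wide trough sloping up at 45 degrees along its own +x; origin under the middle of the plate. The trough's walls reach 40 mm and its floor 60 mm along the stem from the stem's foot; beyond that the stem is free all round. The counter midway between rest and machine (0.48 to 0.58 m ahead of the robot) is bare.
- machine: Fixed processor base: white block 200 x 200 x 40 mm, origin under its middle. Round the central stub stands a clear guard with a steel rim, inside radius 83 mm, top 161 mm above the counter, open over 135 degrees at +x; a hand fits in straight down, not leaning. The button faces the opening, but the stub has stopped anywhere within 0.7 rad either side of +x.
- collar (a point): Centre of the top of the collar (52 mm across, 45 mm above the counter) on which the stem's foot must sit; the machine's axes. The upright stub on it: round steel, diameter 30.6 mm, straight for 46 mm, then tapering to 17 mm at its tip, 60 mm above the collar. Its gearing holds it against turning up to about 0.6 N m.
- button (a joint): How far the spring button is pressed into the stub (m): 0 out, 0.0075 fully in, about 0.006 while the tube wall covers it; spring 2 to 4.5 N. A dark steel wedge 8 mm wide, 28 to 43 mm above the collar, standing 7 mm out of the stub, ramped on top so that a tube coming down presses it in, flat below so that it locks.
- tree_a: Bystander: dark green chocolate fir tree, 90 mm high, origin at its underside.
- tree_b: Bystander: smaller fir tree, 72 mm high.
- cutter: Bystander: steel ring cutter, 72 mm across, 45 mm high.
- jar: Bystander: closed jar, 64 mm across, 90 mm high.
- bowl: Bystander: white bowl, 120 mm across, 55 mm high.
- spatula: Bystander: spatula, 200 mm long, lying flat.
- plain_tube: Bystander: lying round aluminium bar without window, 90 mm long, 32 mm thick; not the stem.
Mind the look-alikes: they are no part of the job. Leave any yellow look-alike of the part that bears stem_mid alone.

How it is judged:
By the outcome, as a careful person would: the job done as asked, in the order asked, and still so for the second after the job is handed in, with the robot touching nothing.
It also fails if it takes over 72 s, if anything falls off the work surface, if the arm or the gripper's body presses on something with over 40 N, if the wrist force passes 120 N, or if a joint passes its speed limit or range.

## Working session

There is one attempt and no reset: what is moved stays moved. The work goes in short steps, Python scripts to look and compute and a shell command to move; the robot and the scene stay as the last step left them, time stands still between calls to the robot, and variables do not carry over. Pictures are saved under pics/ and viewed, on a budget of 10 in all, crops included, one or two more only if the job needs it, and the job is handed in when it is done.

```bash
mkdir -p pics; ls; python3 - <<'E'
from cell import *
import cv2, numpy as np
s=read_state(); print({k:np.round(v,3).tolist() for k,v in s.items()})
for n in ("scene","top"):
    im=get_image(n); cv2.imwrite(f"pics/{n}0.png",im[...,::-1]); m=camera_model(n); print(n,np.round(m["mtx"],1).tolist(),np.round(m["T"],3).tolist())
a=[cv2.resize(cv2.imread(f"pics/{n}0.png"),(400,300)) for n in ("scene","top")]
E
```

```text
pics
{'clock': 0.0, 'qpos': [1.126, 0.629, 0.038, 1.518, -0.027, 0.996, -0.02], 'qd': [-0.0, 0.0, 0.0, -0.0, 0.001, -0.001, 0.001], 'tau': [-0.002, -56.34, 1.225, -19.344, 0.011, 0.01, -0.0], 'eef_pos': [240.167, -603.338, 230.395], 'tool_rot': [-3.14, 0.0, 0.379], 'force': [0.025, -0.464, -0.067], 'torque': [-0.044, -0.005, 0.004], 'width': 85.603}
scene [[408.0, 0.0, 259.1], [0.0, 408.0, 190.6], [0.0, 0.0, 1.0]] [[0.066, 0.82, -0.568, 1161.141], [0.998, -0.054, 0.039, -28.653], [0.001, -0.569, -0.822, 1062.944], [0.0, 0.0, 0.0, 1.0]]
top [[494.7, 0.0, 260.4], [0.0, 494.7, 192.0], [0.0, 0.0, 1.0]] [[-0.016, -0.984, 0.179, 192.614], [-1.0, 0.018, 0.01, -4.864], [-0.013, -0.179, -0.984, 1813.358], [0.0, 0.0, 0.0, 1.0]]
```

View pics/scene0.png

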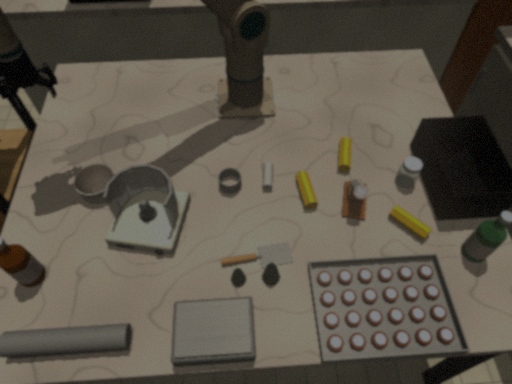

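View pics/top0.png

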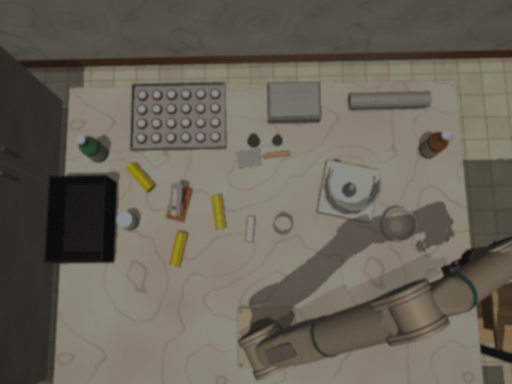

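The scene picture shows the stem in its wooden rest at (355,195), the machine at (148,210), and the top picture shows the rest at (180,198) and the machine at (349,188). These could be taken for the stem:
- The grey tube in the rest, scene (358,190).
- The plain bar, (267,175).
- Yellow tubes, (345,153), (306,188) and (410,222).
- The rolling pin, (65,340).

I choose the grey tube in the rest and check it in a close crop.

```bash
cat > h.py <<'E'
import numpy as np, cv2
from cell import *
def ray(n,uv,m=None):
    m=m or camera_model(n); T=np.array(m["T"]); d=T[:3,:3]@np.linalg.inv(m["mtx"])@np.array([uv[0],uv[1],1.]); return T[:3,3],d/np.linalg.norm(d)
def plane(n,uv,z,m=None):
    o,d=ray(n,uv,m); return o+d*(z-o[2])/d[2]
def two(a,b):
    (o1,d1),(o2,d2)=a,b; A=np.c_[d1,-d2]; t=np.linalg.lstsq(A,o2-o1,rcond=None)[0]
    p,q=o1+d1*t[0],o2+d2*t[1]; return (p+q)/2,np.linalg.norm(p-q)
def proj(n,P,m=None):
    m=m or camera_model(n); T=np.linalg.inv(m["T"]); P=np.atleast_2d(P); c=(T[:3,:3]@P.T).T+T[:3,3]; u=(np.array(m["mtx"])@c.T).T; return u[:,:2]/u[:,2:]
E
python3 - <<'E'
import cv2,numpy as np
s=cv2.imread("pics/scene0.png");t=cv2.imread("pics/top0.png")
def c(im,u,v,w,h,k): return cv2.resize(im[v:v+h,u:u+w],(w*k,h*k),interpolation=cv2.INTER_CUBIC)
A=np.hstack([c(s,330,165,50,65,6)[:300],c(t,155,165,50,65,6)[:300]])
A=np.hstack([c(s,335,170,40,60,5),c(t,160,170,40,60,5),c(t,310,150,80,60,5)])
B=c(s,90,150,120,100,3)
B=np.hstack([c(s,100,155,100,75,4),c(t,310,150,100,75,4)])
cv2.imwrite("pics/crop1.png",np.vstack([A,B])); print(A.shape,B.shape)
E
```

```text
(300, 800, 3) (300, 800, 3)
```

View pics/crop1.png

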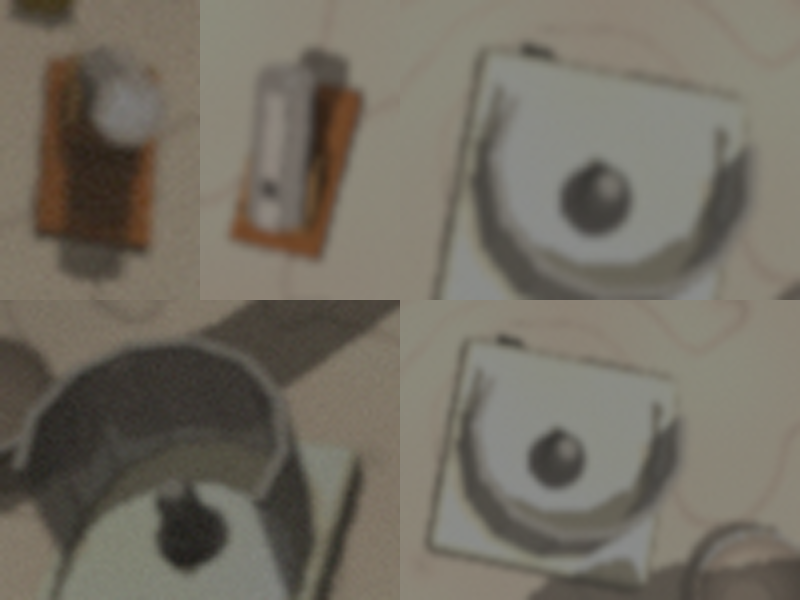

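The crop confirms it: a grey octagonal tube with a dark window near its low end, top pixel (173.6,207.6), leaning in the orange rest. The machine's guard opens toward +x (up in the top view), with the stub at top pixel (349,189). Next I compute rough positions.

```bash
python3 - <<'E'
from h import *
c=lambda u,v:(160+(u-200)/5,170+v/5)
for p in [(232,240),(320,258),(362,92)]: print("plate",plane("top",c(*p),10).round(0))
print("window",plane("top",c(268,188),60).round())
print("top end",plane("top",c(287,68),110).round(), two(ray("top",c(290,72)),ray("scene",(335+125/5,170+110/5))))
d=lambda u,v:(310+(u-400)/5,150+v/5)
print("stub tip", plane("top",d(595,195),100).round(0))
for p in [(480,48),(742,98),(442,298)]: print("mach",plane("top",d(*p),40).round(0))
e=lambda u,v:(310+(u-400)/4,150+(v-300)/4)
for p in [(466,340),(676,380),(430,546),(645,583)]: print("mach",plane("top",e(*p),40).round(0))
for n,uv in dict(plain=(250,228),cut=(283,222),y1=(218,211),y2=(178,248),y3=(141,177),jar=(127,220),bowl=(398,223)).items(): print(n,plane("top",uv,30).round())
m=camera_model("wrist");s=read_state();print(np.round(m["mtx"],1).tolist());
from scipy.spatial.transform import Rotation as R
Tt=np.eye(4);Tt[:3,:3]=R.from_euler("xyz",s["tool_rot"]).as_matrix();Tt[:3,3]=s["eef_pos"]
print((np.linalg.inv(Tt)@m["T"]).round(3).tolist())
import cell;print([k for k in dir(cell) if k[0]!="_"], getattr(cell,"grasp_offset",None))
E
```

```text
plate [429. 360.  10.]
plate [415. 295.  10.]
plate [539. 265.  10.]
window [460. 325.  60.]
top end [538. 303. 110.] (array([532.56152646, 298.81253598, 119.60365156]), np.float64(1.4445241493970236))
stub tip [ 509. -300.  100.]
mach [ 632. -231.   40.]
mach [ 591. -421.   40.]
mach [ 447. -196.   40.]
mach [ 630. -233.   40.]
mach [ 589. -423.   40.]
mach [ 440. -193.   40.]
mach [ 403. -384.   40.]
plain [385.  52.  30.]
cut [405. -67.  30.]
y1 [449. 168.  30.]
y2 [317. 312.  30.]
y3 [581. 453.  30.]
jar [422. 500.  30.]
bowl [ 394. -482.   30.]
[[336.9, 0.0, 252.1], [0.0, 336.9, 192.2], [0.0, 0.0, 1.0]]
[[-0.0, -0.951, -0.308, 79.979], [1.0, -0.0, -0.0, 0.057], [0.0, -0.308, 0.951, -141.992], [0.0, 0.0, 0.0, 1.0]]
['MotionError', 'camera_model', 'finish_job', 'get_image', 'grasp_offset', 'read_state'] 18.700000000000003
```

```bash
python3 -m jog '{"angular":[[0,0,5],[0,0,10],[0,0,15],[0,0,21.7],[0,0,21.7]],"travel":[[5,-2.5,-2],[10,-5,-4],[16,-8,-7],[21,-10,-7],[26,-13,-7]],"fingers":[0,0,0,0,0]}'
```

```text
clock: 0.72
eef_pos: [435.7, -385.5, 301.7]
tool_rot: [3.141, -0.001, -0.0]
force: [0.3, -0.3, -0.5]
width: 85.4
```

```bash
python3 -m jog '{"angular":[[0,0,0],[0,0,0],[0,0,0]],"travel":[[4,-4,0],[7.7,-8.1,0],[7.7,-8.1,0]],"fingers":[0,0,0]}'
python3 - <<'E'
from h import *
m=camera_model("wrist"); im=get_image("wrist"); cv2.imwrite("pics/w1.png",im[...,::-1]); np.savez("w1",T=m["T"],mtx=m["mtx"])
cv2.imwrite("pics/w1b.png",cv2.resize(im[...,::-1],(768,576),interpolation=cv2.INTER_CUBIC)); print(np.array(m["T"]).round(2).tolist(),proj("wrist",[[512,-304,105]],m))
E
```

```text
clock: 1.1
eef_pos: [514.7, -300.0, 300.6]
tool_rot: [-3.138, -0.001, 0.01]
force: [0.1, -0.5, 0.5]
width: 85.7
[[0.01, -0.95, -0.31, 594.48], [-1.0, -0.01, 0.0, -299.5], [-0.0, 0.31, -0.95, 442.68], [0.0, 0.0, 0.0, 1.0]] [[257.00599281 167.72879019]]
```

View pics/w1b.png

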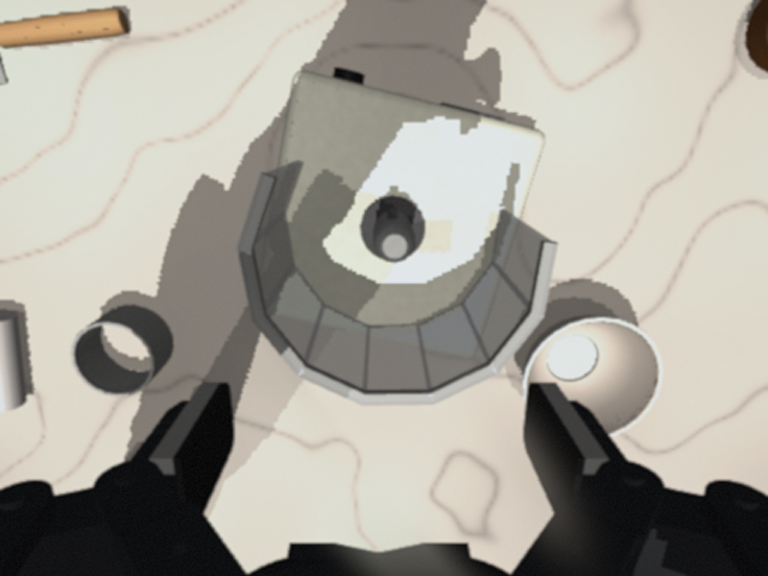

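The stub tip is at about (263,163) in wrist pixels. The dark button sticks out above the stub at about (262,127), and the guard opens upward in the picture. I zoom in for the button.

```bash
python3 - <<'E'
from h import *
im=cv2.imread("pics/w1.png")[115:185,225:300]
a=cv2.resize(im,None,fx=8,fy=8,interpolation=cv2.INTER_NEAREST); a=np.clip((a/255.)**.5*255,0,255).astype('uint8')
cv2.imwrite("pics/w1c.png",a)
E
```

```text
(no output)
```

View pics/w1c.png

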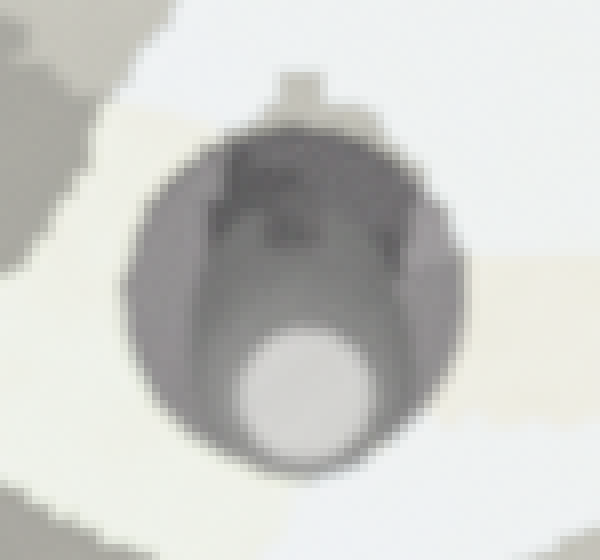

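```bash
python3 - <<'E'
from h import *
m={k:np.load("w1.npz")[k] for k in("T","mtx")}
c=plane("wrist",(261.9,152.7),45,m);t=plane("wrist",(263.4,164.1),105,m);print("collar",c.round(1),"tip",t.round(1))
for z in (75,80,85,88):
    b=plane("wrist",(261.5,143.1),z,m);d=b-(c+t)/2;print(z,d.round(1),np.degrees(np.arctan2(d[1],d[0])).round(1))
print(read_state()["qpos"].round(2) if hasattr(read_state()["qpos"],"round") else read_state()["qpos"])
E
python3 -m jog '{"angular":[[0,0,-10],[0,0,-20],[0,0,-30],[0,0,-40],[0,0,-50]],"travel":[[-0.2,-3,0],[-0.4,-6,0],[-0.6,-9,0],[-0.8,-12,0],[-0.9,-15,0]],"fingers":[0,0,0,0,0]}'
python3 -m jog '{"angular":[[0,0,-10],[0,0,-20],[0,0,-30],[0,0,-40],[0,0,-50]],"travel":[[2.3,-2.1,0],[4.5,-4.2,0],[6.8,-6.3,0],[9,-8.4,0],[11.3,-10.4,0]],"fingers":[0,0,0,0,0]}'
python3 -m jog '{"angular":[[0,0,-10],[0,0,-20],[0,0,-30],[0,0,-40],[0,0,-50]],"travel":[[3,0.4,0],[6,0.8,0],[9,1.2,0],[12,1.6,0],[15.2,1.9,0]],"fingers":[0,0,0,0,0]}'
python3 -m jog '{"angular":[[0,0,-8],[0,0,-15.5],[0,0,-15.5],[0,0,-15.5]],"travel":[[2.8,4.3,0],[5.5,8.6,0],[8.3,12.9,0],[8.3,12.9,0]],"fingers":[0,0,0,0]}'
python3 - <<'E'
from h import *
m=camera_model("wrist"); im=get_image("wrist"); cv2.imwrite("pics/w2.png",im[...,::-1]); np.savez("w2",T=m["T"],mtx=m["mtx"])
cv2.imwrite("pics/w2b.png",cv2.resize(im[...,::-1],(768,576),interpolation=cv2.INTER_CUBIC)); s=read_state(); print(np.round(s["qpos"],2))
E
```

```text
collar [ 515.8 -310.4   45. ] tip [ 515.9 -310.5  105. ]
75 [16.5  1.5  0. ] 5.2
80 [17.4  1.6  5. ] 5.4
85 [18.2  1.8 10. ] 5.5
88 [18.7  1.8 13. ] 5.6
[ 0.42  0.48  0.11  1.59 -0.06  1.08 -1.02]
clock: 1.78
eef_pos: [500.7, -157.1, 301.2]
tool_rot: [3.142, 0.001, 0.875]
force: [0.6, 0.2, 0.1]
width: 84.9
clock: 2.4
eef_pos: [494.3, -3.9, 301.2]
tool_rot: [-3.141, 0.001, 1.748]
force: [0.7, -0.9, -0.3]
width: 85.5
clock: 3.02
eef_pos: [487.5, 148.8, 301.1]
tool_rot: [-3.14, 0.001, 2.62]
force: [0.0, -0.0, -0.4]
width: 85.3
clock: 3.52
eef_pos: [478.8, 306.7, 301.1]
tool_rot: [3.14, -0.001, 2.893]
force: [-0.7, -0.7, -0.1]
width: 85.7
[-0.17  0.51 -0.69  1.65  0.35  1.11  0.37]
```

View pics/w2b.png

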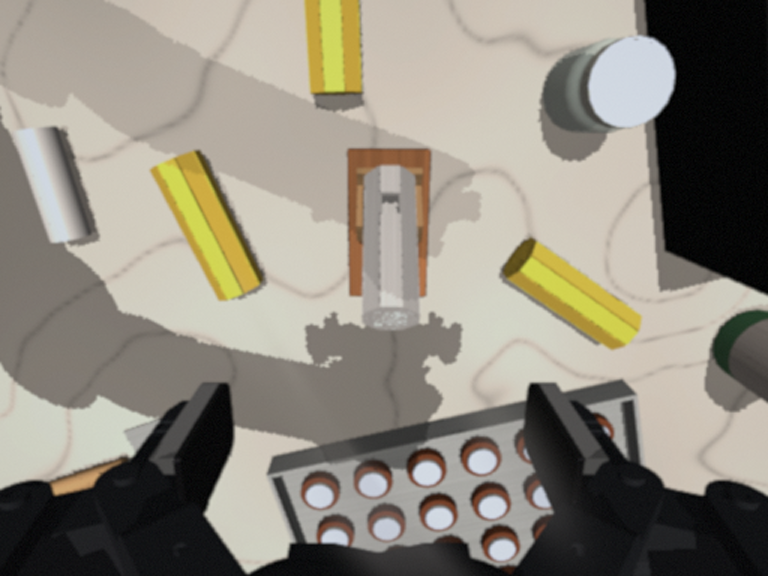

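The stem lies along image column about 261 (native pixels). Its window is at (261,134), the foot edge at about row 111 and the top edge at about row 206. Three yellow look-alikes, the plain bar and the jar are clear of it. I sharpen the edges numerically.

```bash
python3 - <<'E'
import cv2,numpy as np
g=cv2.cvtColor(cv2.imread("pics/w2.png"),cv2.COLOR_BGR2GRAY).astype(int)
for r in (116,122,150,165,180,195,200,205): print(r,g[r,232:290].tolist())
print("col261",list(enumerate(g[104:150,261].tolist(),104)),list(enumerate(g[195:225,261].tolist(),195)))
E
```

```text
116 [106, 100, 101, 98, 98, 97, 96, 95, 95, 99, 107, 126, 140, 145, 147, 146, 147, 149, 147, 145, 139, 154, 181, 189, 186, 185, 186, 187, 186, 189, 187, 184, 185, 183, 170, 153, 146, 145, 145, 145, 145, 146, 143, 134, 121, 108, 104, 104, 105, 103, 103, 108, 110, 109, 121, 153, 174, 178]
122 [104, 98, 101, 99, 98, 97, 99, 99, 100, 103, 124, 145, 150, 149, 148, 146, 148, 150, 148, 145, 149, 163, 184, 188, 187, 185, 186, 187, 187, 189, 188, 185, 184, 181, 170, 151, 147, 146, 146, 145, 146, 147, 147, 145, 136, 113, 97, 94, 95, 98, 102, 108, 108, 113, 140, 172, 178, 177]
150 [113, 94, 96, 97, 102, 113, 125, 129, 126, 121, 128, 148, 151, 150, 150, 152, 153, 151, 149, 148, 146, 160, 182, 188, 186, 184, 184, 184, 184, 185, 188, 188, 184, 182, 180, 167, 153, 148, 149, 148, 148, 149, 149, 148, 147, 146, 137, 130, 128, 123, 115, 111, 111, 137, 169, 177, 178, 177]
165 [144, 113, 112, 113, 111, 113, 114, 111, 117, 136, 150, 153, 151, 150, 151, 152, 152, 151, 150, 149, 153, 168, 184, 188, 187, 186, 186, 186, 186, 187, 189, 188, 184, 183, 182, 173, 155, 149, 150, 149, 149, 150, 150, 149, 149, 152, 
[... 1457 characters left out ...]
 188), (122, 189), (123, 188), (124, 187), (125, 188), (126, 187), (127, 177), (128, 154), (129, 127), (130, 108), (131, 96), (132, 93), (133, 92), (134, 103), (135, 137), (136, 175), (137, 184), (138, 183), (139, 183), (140, 182), (141, 184), (142, 184), (143, 185), (144, 184), (145, 185), (146, 185), (147, 186), (148, 185), (149, 184)] [(195, 197), (196, 201), (197, 204), (198, 208), (199, 210), (200, 209), (201, 209), (202, 209), (203, 204), (204, 184), (205, 159), (206, 152), (207, 154), (208, 161), (209, 171), (210, 181), (211, 172), (212, 170), (213, 175), (214, 174), (215, 170), (216, 166), (217, 157), (218, 157), (219, 152), (220, 125), (221, 108), (222, 107), (223, 105), (224, 106)]
```

```bash
python3 - <<'E'
from h import *
from scipy.optimize import least_squares
m={k:np.load("w2.npz")[k] for k in("T","mtx")}
def geo(p):
    psi=p[3];a=np.array([np.cos(psi),np.sin(psi),1])/2**.5;n=np.array([-np.cos(psi),-np.sin(psi),1])/2**.5
    return p[:3],a,n
def f(p):
    F,a,n=geo(p); P=[F+20*n,F+120*a+20*n]; return (proj("wrist",P,m)-[[259.7,110],[260.8,204.3]]).ravel()
s=least_squares(f,[440,325,30,-.22]);F,a,n=geo(s.x);print("foot",F.round(1),"yaw",np.degrees(s.x[3]).round(1),s.cost)
print("window rows",proj("wrist",[F+26*a+20*n,F+45*a+20*n],m).round(1))
print("top cam window",proj("top",[F+35.5*a+20*n]).round(1),"end",proj("top",[F+120*a]).round(1),proj("scene",[F+120*a]).round(1))
for g in (88,92): print(g,(F+g*a).round(1))
print("spatula",plane("top",(241,158),5),plane("top",(290,154),5))
E
```

```text
foot [447.4 324.7  30.2] yaw -14.5 1.5876092037014465e-22
window rows [[259.9 128.1]
 [260.1 142.1]]
top cam window [[173.9 207.8]] end [[177.1 185.6]] [[361.3 191.9]]
88 [507.6 309.1  92.4]
92 [510.3 308.4  95.2]
spatula [652.72206134  83.88248096   5.        ] [ 664.71092136 -100.83148621    5.        ]
```

```bash
python3 -m jog '{"angular":[[0,0,0],[0,0,0],[0,0,0],[0,0,0],[0,0,0]],"travel":[[-2.9,0.95,4],[-2.9,0.95,10],[-2.9,0.95,15],[-2.9,0.95,20],[-2.9,0.95,22.9]],"fingers":[0,0,0,0,0]}'
python3 -m jog '{"angular":[[0,0,0],[0,0,0]],"travel":[[0,0,0],[0,0,0]],"fingers":[0,0]}'
```

```text
clock: 4.2
eef_pos: [510.5, 300.7, 69.5]
tool_rot: [-3.136, -0.001, 2.885]
force: [-0.1, 0.1, 0.5]
width: 85.6
clock: 4.45
eef_pos: [511.6, 304.6, 73.5]
tool_rot: [3.141, 0.002, 2.887]
force: [0.6, -0.1, 0.3]
width: 85.3
```

```bash
python3 -m jog '{"angular":[[0,0,0],[0,0,0],[0,0,0]],"travel":[[0.2,0.3,0],[0.2,0.3,0],[0.2,0.3,0]],"fingers":[0,0,0]}'
python3 -m jog '{"angular":[[0,0,0],[0,0,0],[0,0,0],[0,0,0],[0,0,0]],"travel":[[0,0,0],[0,0,0],[0,0,0],[0,0,0],[0,0,0]],"fingers":[1,1,1,1,1]}'
```

```text
clock: 4.82
eef_pos: [509.3, 309.2, 73.0]
tool_rot: [3.141, 0.001, 2.889]
force: [-0.5, 0.6, 0.6]
width: 85.4
clock: 5.45
eef_pos: [509.0, 308.9, 72.4]
tool_rot: [-3.141, 0.0, 2.889]
force: [-1.3, -0.7, 2.9]
width: 39.2
```

```bash
python3 -m jog '{"angular":[[0,0,0],[0,0,0],[0,0,0],[0,0,0],[0,0,0]],"travel":[[-1,0,-1],[-3,0,-3],[-5,0,-5],[-7,0,-7.5],[-7,0,-9]],"fingers":[1,1,1,1,1]}'
cat >> h.py <<'E'
from scipy.spatial.transform import Rotation as R
def go(pos,rpy_deg):
    s=read_state(); A=R.from_euler("xyz",s["tool_rot"]); B=R.from_euler("xyz",rpy_deg,degrees=True) if not isinstance(rpy_deg,R) else rpy_deg
    print("now",np.round(s["eef_pos"],1),np.degrees(s["tool_rot"]).round(1),"q",np.round(s["qpos"],2),"w",round(float(s["width"]),1))
    print("angular",np.degrees((A.inv()*B).as_rotvec()).round(1),"travel cm",(A.inv().apply(np.array(pos)-s["eef_pos"])/10).round(2))
E
python3 - <<'E'
from h import *
B=R.from_matrix(np.array([[-.7071,0,.7071],[0,1,0],[-.7071,0,-.7071]]))
go((545,0,160),B)
E
```

```text
clock: 6.08
eef_pos: [579.3, 290.3, 163.6]
tool_rot: [3.14, 0.002, 2.885]
force: [-0.7, -0.0, -1.3]
width: 39.3
now [579.3 290.3 163.6] [1.799e+02 1.000e-01 1.653e+02] q [-0.17  0.76 -0.6   1.58  0.5   0.95  0.39] w 39.3
angular [ -5.7 -44.6 -14. ] travel cm [ -4.05 -28.95   0.33]
```

```bash
python3 -m jog '{"angular":[[-1.1,-8.9,-2.8],[-2.3,-17.8,-5.6],[-3.4,-26.8,-8.4],[-4.6,-35.7,-11.2],[-5.7,-44.6,-14]],"travel":[[-0.8,-5.8,0],[-1.6,-11.6,0.1],[-2.4,-17.4,0.2],[-3.2,-23.2,0.3],[-4.05,-28.95,0.33]],"fingers":[1,1,1,1,1]}'
python3 -m jog '{"angular":[[0,0,0],[0,0,0],[0,0,0]],"travel":[[0,0,0],[0,0,0],[0,0,0]],"fingers":[1,1,1]}'
python3 - <<'E'
from h import *
B=R.from_matrix(np.array([[-.7071,0,.7071],[0,1,0],[-.7071,0,-.7071]]))
go((545,0,84),B)
im=get_image("scene"); p=proj("scene",[[530,0,80]])[0].astype(int); print(p)
c=im[p[1]-60:p[1]+40,p[0]-60:p[0]+60,::-1]; cv2.imwrite("pics/s2.png",cv2.resize(c,None,fx=5,fy=5,interpolation=cv2.INTER_CUBIC))
E
```

```text
clock: 6.7
eef_pos: [574.2, 83.9, 161.9]
tool_rot: [-3.078, 0.522, 3.032]
force: [1.2, -0.4, -0.9]
width: 39.8
clock: 7.08
eef_pos: [575.4, 85.1, 161.7]
tool_rot: [-3.08, 0.52, 3.03]
force: [0.1, 0.9, -0.5]
width: 39.4
now [575.4  85.1 161.7] [-176.5   29.8  173.6] q [-0.18  0.54 -0.26  2.23  1.71  0.43 -0.56] w 39.4
angular [ -7.4 -15.3  -4.6] travel cm [ 5.67 -8.42  6.24]
[254 204]
```

View pics/s2.png

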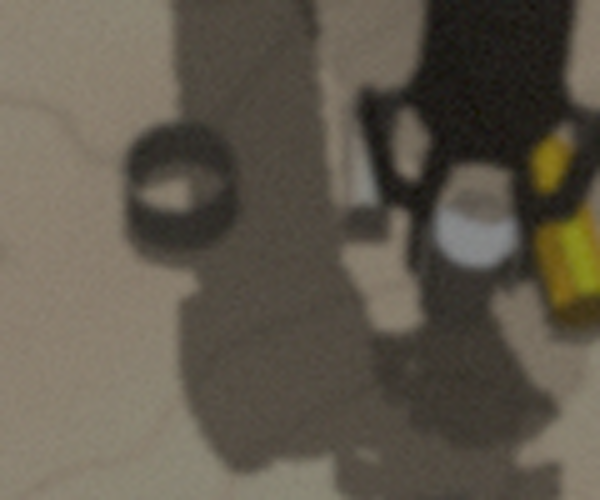

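The picture shows the stem held between the fingers at crop (478,230), clear of the counter and of the yellow tubes; the tilt is only 30° so far. I continue to upright.

```bash
python3 -m jog '{"angular":[[-1.5,-3,-1],[-3,-6,-2],[-4.5,-9,-3],[-6,-12,-4],[-7.4,-15.3,-4.6]],"travel":[[0,-1,0],[0,-2,0],[0,-3,0],[0,-4,0],[0,-5,0]],"fingers":[1,1,1,1,1]}'
python3 -m jog '{"angular":[[0,0,0],[0,0,0],[0,0,0]],"travel":[[0,0,0],[0,0,0],[0,0,0]],"fingers":[1,1,1]}'
python3 - <<'E'
from h import *
B=R.from_matrix(np.array([[-.7071,0,.7071],[0,1,0],[-.7071,0,-.7071]]))
go((575,30,100),B)
E
```

```text
clock: 7.75
eef_pos: [574.3, 48.1, 152.9]
tool_rot: [-3.117, 0.741, -3.121]
force: [-0.0, 1.3, -3.0]
width: 39.5
clock: 8.12
eef_pos: [574.4, 50.1, 153.5]
tool_rot: [-3.121, 0.741, -3.122]
force: [-0.6, 0.5, -0.7]
width: 39.0
now [574.4  50.1 153.5] [-178.8   42.5 -178.9] q [ 0.28  0.72 -0.76  2.46  2.37  0.91 -0.92] w 39.0
angular [-0.4 -2.5  0.8] travel cm [ 3.59 -1.93  4.  ]
```

```bash
python3 -m jog '{"angular":[[-0.4,-2.5,0.8],[-0.4,-2.5,0.8],[-0.4,-2.5,0.8],[-0.4,-2.5,0.8],[-0.4,-2.5,0.8]],"travel":[[-0.6,0,1.2],[0.1,0,2.3],[1,0,3.5],[2.8,0,5.4],[2.8,0,5.4]],"fingers":[1,1,1,1,1]}'
python3 -m jog '{"angular":[[0,0,0],[0,0,0]],"travel":[[0,0,0],[0,0,0]],"fingers":[1,1]}'
python3 - <<'E'
from h import *
B=R.from_matrix(np.array([[-.7071,0,.7071],[0,1,0],[-.7071,0,-.7071]]))
go((592,50,78),B)
im=get_image("wrist"); cv2.imwrite("pics/w3.png",im[...,::-1])
E
```

```text
clock: 8.75
eef_pos: [590.2, 50.0, 91.7]
tool_rot: [-3.14, 0.779, -3.139]
force: [0.4, 0.6, -0.4]
width: 39.1
clock: 9.0
eef_pos: [591.2, 50.0, 94.5]
tool_rot: [3.141, 0.784, -3.14]
force: [0.1, -0.0, -0.8]
width: 39.3
now [591.2  50.   94.5] [ 180.    44.9 -179.9] q [ 0.42  1.07 -1.04  2.47  2.39  1.29 -0.74] w 39.3
angular [ 0.1 -0.1  0. ] travel cm [1.11 0.   1.22]
```

```bash
python3 -m jog '{"angular":[[0,0,0],[0,0,0],[0,0,0]],"travel":[[0.6,0,0.6],[1.1,0,1.1],[1.1,0,1.1]],"fingers":[1,1,1]}'
python3 -m jog '{"angular":[[0,0,0],[0,0,0]],"travel":[[0.14,0,0.14],[0.14,0,0.14]],"fingers":[1,1]}'
python3 -m jog '{"angular":[[0,0,0],[0,0,0]],"travel":[[0.14,0,0.14],[0.14,0,0.14]],"fingers":[1,1]}'
```

```text
clock: 9.43
eef_pos: [590.7, 49.6, 77.9]
tool_rot: [3.14, 0.782, 3.14]
force: [-1.0, 0.2, -1.1]
width: 39.1
clock: 9.68
eef_pos: [590.9, 49.6, 76.5]
tool_rot: [3.139, 0.783, 3.14]
force: [1.2, 1.5, -0.9]
width: 39.2
clock: 9.93
eef_pos: [591.3, 49.7, 75.0]
tool_rot: [3.139, 0.784, 3.14]
force: [-0.6, -0.0, 3.1]
width: 39.2
```

```bash
python3 -m jog '{"angular":[[0,0,0],[0,0,0]],"travel":[[0.05,0,0.05],[0.05,0,0.05]],"fingers":[1,1]}'
python3 -m jog '{"angular":[[0,0,0],[0,0,0],[0,0,0],[0,0,0],[0,0,0]],"travel":[[0,0,0],[0,0,0],[0,0,0],[0,0,0],[0,0,0]],"fingers":[0,0,0,0,0]}'
python3 -m jog '{"angular":[[0,0,0],[0,0,0],[0,0,0],[0,0,0],[0,0,0]],"travel":[[0,0,-2],[0,0,-5],[0,0,-9],[0,0,-13],[0,0,-13]],"fingers":[0,0,0,0,0]}'
python3 - <<'E'
from h import *
m=camera_model("wrist"); im=get_image("wrist"); cv2.imwrite("pics/w4.png",im[...,::-1]);np.savez("w4",T=m["T"],mtx=m["mtx"])
im2=get_image("scene");p=proj("scene",[[576,50,60]])[0].astype(int); print(p)
cv2.imwrite("pics/s4.png",im2[...,::-1])
c=cv2.resize(im2[p[1]-48:p[1]+48,p[0]-32:p[0]+32,::-1],(256,384),interpolation=cv2.INTER_CUBIC)
cv2.imwrite("pics/w4b.png",np.hstack([im[...,::-1],c])); s=read_state(); go((576,50,300),(180,0,180))
E
```

```text
clock: 10.18
eef_pos: [591.4, 49.7, 75.0]
tool_rot: [3.139, 0.786, 3.14]
force: [-2.1, -0.9, 7.5]
width: 39.3
clock: 10.8
eef_pos: [590.8, 49.7, 73.5]
tool_rot: [3.139, 0.782, 3.139]
force: [-0.4, -0.3, -0.6]
width: 85.6
clock: 11.42
eef_pos: [557.7, 60.8, 186.6]
tool_rot: [-3.132, 0.735, 3.141]
force: [0.2, 0.2, -0.7]
width: 85.5
[272 221]
now [557.6  60.7 185.5] [-179.5   42.1  180. ] q [ 0.49  0.83 -1.25  2.47  2.06  1.14 -0.63] w 85.4
angular [-0.5 42.1 -0.2] travel cm [-9.03 -1.14 -7.25]
```

View pics/w4b.png

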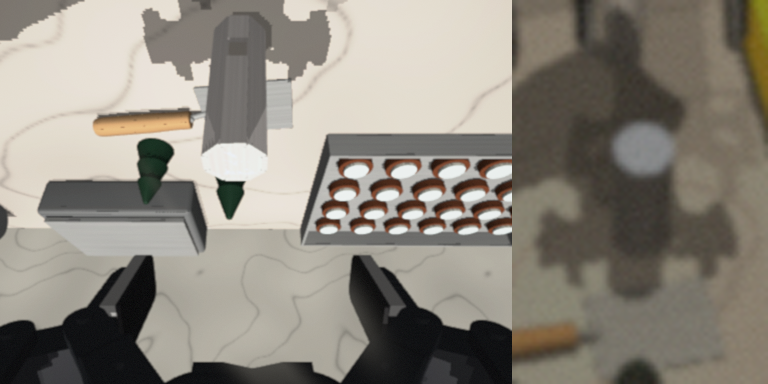

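Stem stands free on the counter: in the wrist view its white top is at (235,162) and the window at (237,46), facing the robot; the scene crop shows the top at crop (643,148). Now I measure its position.

```bash
python3 - <<'E'
from h import *
m={k:np.load("w4.npz")[k] for k in("T","mtx")}
im=cv2.imread("pics/w4.png"); g=(im.min(2)>215).astype('uint8'); g[:135]=0;g[190:]=0;g[:,:190]=0;g[:,280:]=0
g=cv2.morphologyEx(g,cv2.MORPH_CLOSE,np.ones((5,5)))
c=max(cv2.findContours(g,cv2.RETR_EXTERNAL,cv2.CHAIN_APPROX_NONE)[0],key=cv2.contourArea)[:,0]
P=np.array([plane("wrist",p,120,m) for p in c]);print("bbox px",c.min(0),c.max(0));
hull=P[:,:2].astype(np.float32); print("centre bbox",(P.max(0)+P.min(0))/2, "size",np.ptp(P,axis=0).round(1)); print(cv2.minAreaRect(hull))
h=np.linspace(0,np.pi,180,endpoint=False);w=[np.ptp(hull@[np.cos(a),np.sin(a)]) for a in h]; print("min width dir deg",np.degrees(h[np.argsort(w)[:6]]).round(),np.min(w))
im=cv2.imread("pics/s4.png")[:,:,::-1]; g=cv2.inRange(im[190:230,255:295],(120,120,120),(255,255,255)); 
print("scene white",np.mean(np.argwhere(im[195:232,258:290].min(2)>130),0)+[195,258],"top ctr proj",proj("scene",[(P.max(0)+P.min(0))/2]))
# window face
print("window", plane("wrist",(237,47),35.5,m))
E
```

```text
bbox px [190 141] [279 189]
centre bbox [579.65258916  51.2559314  120.        ] size [52.8 55.3  0. ]
((576.3786010742188, 54.00041198730469), (69.15898895263672, 39.747249603271484), 66.70822143554688)
min width dir deg [147. 156. 146. 148. 155. 145.] 39.77888746990283
scene white [209.8045977  272.75862069] top ctr proj [[273.84553081 211.09702574]]
window [556.1134678   49.52442806  35.5       ]
```

```bash
python3 - <<'E'
from h import *
m={k:np.load("w4.npz")[k] for k in("T","mtx")}
print(plane("wrist",(235,162),120,m).round(1),plane("scene",(272.8,209.8),120).round(1))
g=cv2.cvtColor(cv2.imread("pics/w4.png"),cv2.COLOR_BGR2GRAY).astype(int)
for r in (20,60,90,110,130): print(r,g[r,196:276].tolist())
E
```

```text
[573.6  50.  120. ] [575.3  48.8 120. ]
20 [127, 124, 125, 125, 125, 125, 125, 125, 126, 125, 125, 126, 126, 124, 125, 125, 126, 125, 125, 124, 124, 125, 124, 124, 124, 121, 116, 108, 101, 98, 99, 100, 105, 112, 114, 113, 113, 111, 111, 110, 112, 113, 111, 112, 113, 115, 114, 113, 111, 110, 110, 111, 105, 98, 99, 100, 100, 100, 97, 95, 89, 86, 87, 87, 89, 88, 88, 89, 91, 94, 96, 108, 122, 123, 123, 124, 124, 124, 125, 124]
60 [126, 127, 127, 127, 125, 127, 130, 149, 171, 175, 176, 184, 211, 224, 197, 133, 101, 100, 103, 102, 103, 104, 103, 103, 102, 100, 100, 101, 102, 106, 112, 114, 114, 114, 112, 111, 111, 112, 113, 112, 111, 110, 111, 113, 114, 115, 112, 110, 109, 111, 110, 110, 104, 101, 100, 103, 103, 101, 102, 101, 102, 102, 101, 103, 103, 103, 99, 99, 112, 154, 201, 215, 191, 147, 132, 132, 130, 126, 124, 126]
90 [186, 185, 185, 185, 184, 184, 185, 185, 185, 185, 181, 158, 120, 104, 103, 101, 103, 104, 103, 103, 104, 104, 101, 102, 101, 102, 102, 105, 111, 116, 116, 115, 115, 113, 113, 113, 114, 115, 114, 112, 113, 114, 116, 115, 114, 114, 111, 110, 112, 113, 111, 105, 102, 10
[... 242 characters left out ...]
 101, 103, 103, 102, 103, 107, 112, 116, 115, 115, 114, 113, 112, 112, 115, 115, 114, 114, 114, 114, 116, 116, 114, 114, 114, 111, 110, 112, 112, 111, 106, 102, 101, 103, 105, 104, 103, 102, 104, 104, 103, 102, 104, 104, 103, 103, 108, 121, 136, 156, 179, 188, 187, 188, 186, 186, 186, 185, 186]
130 [230, 230, 229, 229, 230, 230, 225, 197, 143, 123, 123, 122, 123, 124, 123, 122, 122, 114, 106, 102, 104, 104, 102, 102, 105, 111, 114, 115, 116, 116, 114, 113, 113, 113, 115, 116, 115, 115, 114, 116, 116, 115, 114, 114, 114, 113, 112, 113, 114, 113, 106, 101, 101, 103, 103, 103, 106, 115, 128, 132, 133, 132, 132, 132, 133, 133, 130, 131, 132, 134, 149, 189, 220, 225, 225, 224, 223, 223, 224, 223]
```

```bash
python3 -m jog '{"angular":[[0,0,0],[0,8,0],[0,16,0],[0,24,0],[0,32,0]],"travel":[[-2,0,-2],[-4,-0.3,-4],[-6,-0.6,-5],[-7,-0.9,-5],[-7.4,-1.1,-5.5]],"fingers":[0,0,0,0,0]}'
python3 -m jog '{"angular":[[0,6,0],[0,10,0],[0,10,0],[0,10,0]],"travel":[[0,0,0],[0,0,0],[0,0,0],[0,0,0]],"fingers":[0,0,0,0]}'
python3 - <<'E'
from h import *
go((575,49.7,180),(180,0,180))
E
```

```text
clock: 12.15
eef_pos: [575.2, 42.5, 266.3]
tool_rot: [-3.101, 0.286, 3.128]
force: [0.0, -2.6, -0.4]
width: 85.3
clock: 12.65
eef_pos: [575.3, 43.5, 266.2]
tool_rot: [-3.102, 0.118, 3.121]
force: [-0.1, -0.4, 0.8]
width: 85.3
now [575.3  43.5 266.2] [-177.7    6.8  178.8] q [ 0.54  0.66 -1.16  1.77  0.79  1.11  0.67] w 85.3
angular [-2.3  6.8 -1.3] travel cm [1.06 0.96 8.53]
```

```bash
python3 -m jog '{"angular":[[-2.3,6.8,-1.3],[-2.3,6.8,-1.3],[-2.3,6.8,-1.3],[-2.3,6.8,-1.3]],"travel":[[0.5,0.5,2],[1.1,0.96,4],[1.1,0.96,4.5],[1.1,0.96,4.5]],"fingers":[0,0,0,0]}'
python3 - <<'E'
from h import *
m=camera_model("wrist"); im=get_image("wrist"); cv2.imwrite("pics/w5.png",im[...,::-1]);np.savez("w5",T=m["T"],mtx=m["mtx"])
u=proj("wrist",[[575,49.7,120],[575,49.7,0]],m); print(u.round(1)); go((575,49.7,78),(180,0,180))
a,b=u[0].astype(int); g=im.min(2).astype(int)
print("row",b,g[b,a-45:a+45].tolist()); print("col",a,g[b-50:b+45,a].tolist())
E
```

```text
clock: 13.15
eef_pos: [570.5, 51.5, 221.5]
tool_rot: [-3.141, 0.001, 3.141]
force: [0.2, 1.1, -0.1]
width: 85.2
[[249.5 196.7]
 [250.4 161.6]]
now [570.9  51.6 222. ] [-1.8e+02  1.0e-01  1.8e+02] q [ 0.51  0.77 -1.13  1.73  0.76  1.15  0.72] w 85.4
angular [-0.   0.1 -0. ] travel cm [-0.38 -0.18 14.4 ]
row 196 [200, 201, 199, 200, 200, 200, 200, 200, 200, 201, 201, 201, 200, 200, 200, 200, 201, 200, 200, 195, 191, 190, 196, 199, 197, 189, 185, 183, 183, 186, 189, 188, 188, 189, 188, 189, 188, 190, 190, 190, 190, 189, 191, 190, 190, 191, 190, 192, 194, 193, 195, 193, 192, 191, 193, 196, 200, 197, 193, 192, 192, 191, 190, 190, 192, 195, 195, 192, 191, 190, 189, 179, 161, 148, 145, 143, 144, 146, 149, 146, 139, 133, 130, 133, 137, 155, 180, 192, 193, 193]
col 249 [97, 102, 132, 174, 192, 186, 153, 111, 96, 98, 98, 99, 99, 100, 98, 98, 99, 99, 99, 99, 98, 100, 100, 100, 100, 115, 151, 185, 193, 197, 203, 192, 188, 187, 188, 189, 199, 207, 207, 205, 199, 195, 200, 206, 201, 192, 190, 187, 187, 189, 191, 189, 190, 191, 192, 194, 197, 198, 201, 204, 205, 204, 204, 203, 201, 196, 190, 188, 188, 188, 190, 190, 190, 188, 185, 165, 117, 96, 94, 94, 95, 98, 98, 97, 96, 94, 95, 96, 94, 94, 97, 95, 95, 95, 93]
```

```bash
python3 -m jog '{"angular":[[0,0,0],[0,0,0],[0,0,0],[0,0,0],[0,0,0]],"travel":[[-0.4,-0.2,3],[-0.4,-0.2,7],[-0.4,-0.2,11],[-0.4,-0.2,14.2],[-0.4,-0.2,14.2]],"fingers":[0,0,0,0,0]}'
python3 -m jog '{"angular":[[0,0,0]],"travel":[[0,0,0]],"fingers":[0]}'
```

```text
clock: 13.82
eef_pos: [574.1, 49.0, 78.4]
tool_rot: [-3.14, -0.001, 3.141]
force: [0.2, 0.5, -0.3]
width: 85.2
clock: 13.95
eef_pos: [576.2, 50.1, 81.2]
tool_rot: [3.141, 0.004, 3.141]
force: [-0.4, 1.0, -0.4]
width: 85.5
```

Now close, lift, and read the state.

```bash
python3 -m jog '{"angular":[[0,0,0],[0,0,0],[0,0,0],[0,0,0],[0,0,0]],"travel":[[0,0,0],[0,0,0],[0,0,0],[0,0,0],[0,0,0]],"fingers":[1,1,1,1,1]}'
python3 -m jog '{"angular":[[0,0,0],[0,0,0],[0,0,0],[0,0,0],[0,0,0]],"travel":[[0,0,-2],[0,0,-6],[0,0,-11],[0,0,-15],[0,0,-15]],"fingers":[1,1,1,1,1]}'
python3 - <<'E'
from h import *
go((515.8,-310.4,230),(180,0,4))
m=camera_model("wrist"); im=get_image("wrist"); cv2.imwrite("pics/w6.png",im[...,::-1]);np.savez("w6",T=m["T"],mtx=m["mtx"])
E
```

```text
clock: 14.58
eef_pos: [575.7, 49.5, 80.3]
tool_rot: [-3.141, 0.003, 3.14]
force: [-0.4, -1.4, 5.6]
width: 39.1
clock: 15.2
eef_pos: [576.5, 51.0, 233.5]
tool_rot: [3.14, 0.008, 3.141]
force: [0.1, -0.4, -1.5]
width: 39.4
now [576.5  51.  233.5] [179.9   0.4 179.9] q [ 0.51  0.76 -1.14  1.71  0.75  1.17  0.74] w 39.4
angular [ 7.000e-01 -1.000e-01  1.759e+02] travel cm [  6.04 -36.14   0.26]
```

```bash
python3 -m jog '{"angular":[[0,0,10],[0,0,20],[0,0,30],[0,0,40],[0,0,50]],"travel":[[0.3,-1.8,-1.5],[0.6,-3.6,-3],[0.9,-5.4,-3.5],[1.2,-7.2,-3.5],[1.5,-9,-3.5]],"fingers":[1,1,1,1,1]}'
python3 -m jog '{"angular":[[0,0,10],[0,0,20],[0,0,30],[0,0,40],[0,0,50]],"travel":[[-1.2,-1.4,0],[-2.4,-2.8,0],[-3.6,-4.2,0],[-4.7,-5.6,0],[-5.9,-6.9,0]],"fingers":[1,1,1,1,1]}'
python3 -m jog '{"angular":[[0,0,10],[0,0,20],[0,0,30],[0,0,40],[0,0,50]],"travel":[[-1.8,0,0],[-3.6,0,0],[-5.5,0,0],[-7.3,0,0],[-9.1,0.1,0]],"fingers":[1,1,1,1,1]}'
python3 -m jog '{"angular":[[0,0,10],[0,0,18],[0,0,22],[0,0,24.6],[0,0,24.6]],"travel":[[-1.4,1.8,0],[-3,3.6,0],[-4.4,5.4,0],[-5.8,7,0],[-5.8,7,0]],"fingers":[1,1,1,1,1]}'
python3 - <<'E'
from h import *
go((515.8,-310.4,260),(180,0,5.4))
m=camera_model("wrist"); im=get_image("wrist"); cv2.imwrite("pics/w7.png",im[...,::-1]);np.savez("w7",T=m["T"],mtx=m["mtx"])
E
```

```text
clock: 15.88
eef_pos: [558.6, -41.3, 263.2]
tool_rot: [-3.14, -0.001, 2.262]
force: [-0.1, 0.3, -0.2]
width: 39.4
clock: 16.5
eef_pos: [543.4, -130.5, 263.1]
tool_rot: [-3.14, 0.0, 1.39]
force: [0.5, 1.2, -2.0]
width: 39.0
clock: 17.12
eef_pos: [528.5, -220.0, 263.1]
tool_rot: [-3.14, 0.001, 0.517]
force: [-0.2, 0.6, -0.8]
width: 39.4
clock: 17.75
eef_pos: [513.5, -311.5, 263.8]
tool_rot: [3.141, 0.0, 0.09]
force: [0.7, 0.9, -1.3]
width: 39.5
now [ 513.5 -311.5  263.8] [180.    0.    5.2] q [ 0.73  0.54 -0.37  1.61  0.22  1.02 -1.18] w 39.5
angular [ 0.   0.  -0.2] travel cm [ 0.24 -0.09  0.38]
```

View pics/w7.png

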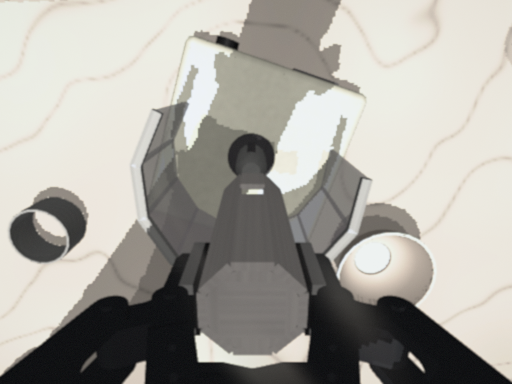

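The stem hangs straight in the hand with its window at (255,191). The stub and collar are below it at about (250,156), half hidden by the stem. I refine both numerically.

```bash
python3 - <<'E'
from h import *
m={k:np.load("w7.npz")[k] for k in("T","mtx")}
s=read_state(); print(np.round(s["eef_pos"],1)); t=np.array([513.5,-311.5,263.8])
c=np.cos(np.radians(5.2));sn=np.sin(np.radians(5.2)); X=np.array([c,sn,0])
for o in (-3,0,3): print(o,"foot front edge",proj("wrist",[t+(o+20)*X-[0,0,80.3]],m).round(1),"win",proj("wrist",[t+(o+20)*X-[0,0,80.3-26],t+(o+20)*X-[0,0,80.3-45]],m).round(1).tolist(),"top",proj("wrist",[t+(o+20)*X+[0,0,39.7],t+(o-20)*X+[0,0,39.7]],m).round(1).tolist())
print("collar",proj("wrist",[[515.8,-310.4,45]],m).round(1))
im=cv2.imread("pics/w7.png"); g=im.min(2).astype(int)
print("col254",list(enumerate(g[125:275,254].tolist(),125)))
for r in (183,188,200,230,155): print(r,g[r,215:295].tolist())
a=cv2.resize(im[120:205,215:290],None,fx=7,fy=7,interpolation=cv2.INTER_CUBIC); cv2.imwrite("pics/w7c.png",np.clip((a/255.)**.45*255,0,255).astype('uint8'))
E
```

```text
[ 514.1 -309.6  264. ]
-3 foot front edge [[252.4 179.5]] win [[252.5, 191.1], [252.5, 201.4]] top [[252.9, 273.8], [252.9, 365.4]]
0 foot front edge [[252.4 175.2]] win [[252.5, 186.4], [252.5, 196.3]] top [[252.9, 266.2], [252.9, 359.1]]
3 foot front edge [[252.4 171. ]] win [[252.5, 181.6], [252.5, 191.2]] top [[252.9, 258.4], [252.9, 352.8]]
collar [[251.4 157.8]]
col254 [(125, 152), (126, 151), (127, 150), (128, 150), (129, 149), (130, 149), (131, 149), (132, 141), (133, 111), (134, 66), (135, 47), (136, 43), (137, 41), (138, 40), (139, 40), (140, 40), (141, 39), (142, 36), (143, 38), (144, 38), (145, 37), (146, 38), (147, 41), (148, 36), (149, 39), (150, 40), (151, 43), (152, 58), (153, 67), (154, 69), (155, 67), (156, 67), (157, 71), (158, 70), (159, 73), (160, 73), (161, 74), (162, 76), (163, 81), (164, 83), (165, 84), (166, 84), (167, 84), (168, 85), (169, 85), (170, 83), (171, 83), (172, 87), (173, 86), (174, 87), (175, 87), (176, 89), (177, 87), (178, 88), (179, 86), (180, 86), (181, 88), (182, 87), (183, 93), (184, 107), (185, 116), (186, 117), (187, 118), (188, 134), (18
[... 2028 characters left out ...]
50, 151, 151]
230 [85, 84, 83, 84, 83, 84, 83, 85, 83, 84, 83, 84, 81, 83, 83, 83, 82, 82, 83, 84, 85, 87, 88, 89, 89, 86, 87, 86, 88, 85, 86, 87, 87, 88, 88, 88, 88, 86, 87, 88, 87, 88, 89, 89, 88, 88, 87, 85, 85, 87, 86, 87, 87, 86, 87, 86, 83, 81, 81, 83, 84, 84, 85, 83, 84, 83, 85, 84, 85, 84, 85, 85, 84, 83, 84, 85, 105, 126, 137, 137]
155 [112, 112, 113, 113, 112, 113, 111, 112, 111, 112, 112, 109, 91, 57, 38, 40, 39, 39, 38, 39, 40, 41, 49, 59, 62, 63, 64, 66, 66, 67, 66, 67, 67, 70, 71, 69, 71, 70, 70, 67, 69, 67, 66, 67, 65, 64, 64, 63, 60, 53, 47, 41, 39, 40, 40, 39, 38, 38, 54, 108, 177, 218, 223, 222, 221, 221, 221, 221, 220, 221, 221, 221, 221, 219, 220, 219, 220, 220, 220, 219]
```

View pics/w7c.png

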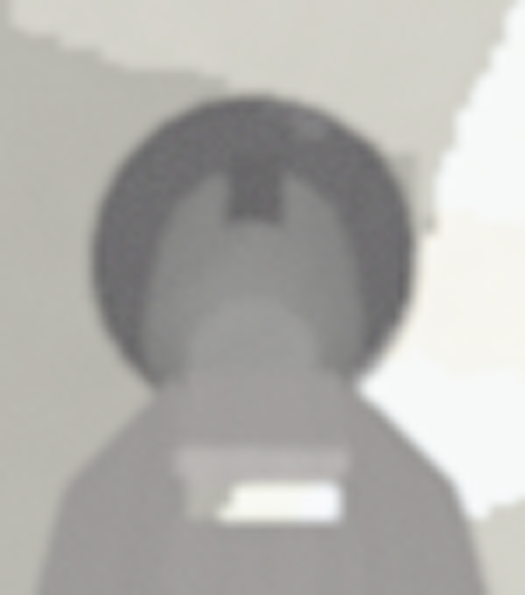

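The crop shows the button at pixel (251.5,147) centred in front of the stub, about 1–2° right of the camera's column, so it points to about 4°. The window sits at column 252, straight ahead. The stem is centred over the stub, so I descend in stages.

```bash
python3 -m jog '{"angular":[[0,0,1],[0,0,1],[0,0,1],[0,0,1],[0,0,1]],"travel":[[0,0,2],[0,0,4],[0,0,6],[0,0,7],[0,0,7]],"fingers":[1,1,1,1,1]}'
python3 -m jog '{"angular":[[0,0,0],[0,0,0],[0,0,0]],"travel":[[0,0,0.5],[0,0,1],[0,0,1]],"fingers":[1,1,1]}'
python3 -c "
from h import *
go((514.1,-310.5,170),(180,0,4))
print(np.round(read_state()['force'],1))"
```

```text
clock: 18.42
eef_pos: [514.6, -308.4, 194.0]
tool_rot: [-3.141, -0.0, 0.077]
force: [0.3, -0.8, -0.9]
width: 39.2
clock: 18.8
eef_pos: [514.4, -309.2, 184.2]
tool_rot: [3.141, -0.001, 0.076]
force: [-0.5, -0.2, -1.2]
width: 39.2
now [ 514.4 -309.2  184.2] [180.   -0.    4.3] q [ 0.71  0.63 -0.34  1.71  0.26  0.85 -1.24] w 39.2
angular [ 0.  -0.   0.3] travel cm [-0.04  0.12  1.42]
[-0.5 -0.2 -1.2]
```

```bash
python3 -m jog '{"angular":[[0,0,0],[0,0,0]],"travel":[[0,0.1,0.4],[0,0.1,0.8]],"fingers":[1,1]}'
python3 -m jog '{"angular":[[0,0,0],[0,0,0]],"travel":[[0,0,0.3],[0,0,0.6]],"fingers":[1,1]}'
python3 -m jog '{"angular":[[0,0,0],[0,0,0]],"travel":[[0,0,0.3],[0,0,0.5]],"fingers":[1,1]}'
```

```text
clock: 19.05
eef_pos: [514.7, -310.5, 176.3]
tool_rot: [3.141, -0.001, 0.075]
force: [0.4, 1.0, -0.7]
width: 39.6
clock: 19.3
eef_pos: [514.7, -310.3, 170.1]
tool_rot: [3.141, -0.001, 0.076]
force: [0.2, 0.9, -0.6]
width: 39.5
clock: 19.55
eef_pos: [514.8, -310.3, 165.3]
tool_rot: [3.141, -0.001, 0.076]
force: [1.1, -1.0, -1.3]
width: 39.3
```

```bash
for i in 1; do :; done; python3 -m jog '{"angular":[[0,0,0],[0,0,0],[0,0,0]],"travel":[[0,0,0.4],[0,0,0.8],[0,0,1.2]],"fingers":[1,1,1]}'
python3 -m jog '{"angular":[[0,0,0],[0,0,0],[0,0,0]],"travel":[[0,0,0.4],[0,0,0.8],[0,0,1.2]],"fingers":[1,1,1]}'
```

```text
clock: 19.92
eef_pos: [515.4, -310.5, 154.1]
tool_rot: [3.14, -0.003, 0.076]
force: [-0.6, -0.7, 2.3]
width: 39.2
clock: 20.3
eef_pos: [515.3, -310.3, 141.2]
tool_rot: [3.141, -0.002, 0.076]
force: [1.8, 0.0, 2.2]
width: 39.1
```

Button pressed in; sliding on freely. Down to the collar.

```bash
python3 -m jog '{"angular":[[0,0,0],[0,0,0],[0,0,0]],"travel":[[0,0,0.5],[0,0,1],[0,0,1.3]],"fingers":[1,1,1]}'
python3 -m jog '{"angular":[[0,0,0],[0,0,0]],"travel":[[0,0,0.2],[0,0,0.2]],"fingers":[1,1]}'
python3 -m jog '{"angular":[[0,0,0],[0,0,0]],"travel":[[0,0,0.2],[0,0,0.2]],"fingers":[1,1]}'
python3 -c "
from h import *
s=read_state();print(np.round(s['force'],1),np.round(s['torque'],2),np.round(s['eef_pos'],1))"
```

```text
clock: 20.68
eef_pos: [515.2, -310.2, 128.0]
tool_rot: [3.141, -0.002, 0.076]
force: [3.3, 0.8, 1.7]
width: 39.3
clock: 20.92
eef_pos: [513.4, -310.2, 125.6]
tool_rot: [-3.141, 0.002, 0.075]
force: [-0.9, 0.4, -0.3]
width: 39.2
clock: 21.18
eef_pos: [513.8, -310.3, 125.3]
tool_rot: [3.141, 0.001, 0.075]
force: [-2.5, 1.2, 7.6]
width: 39.2
[-2.5  1.2  7.6] [ 0.36  0.64 -0.04] [ 513.8 -310.3  125.3]
```

Seated at the expected height (TCP z = 45 + 80.3 mm), and the sideways push vanished, as if the button popped. I check by turning both ways and watching the torque.

```bash
q(){ python3 -c "
from h import *
s=read_state();print('  T',np.round(s['torque'],2),'yaw',np.degrees(s['tool_rot'])[2].round(1))"; }
python3 -m jog '{"angular":[[0,0,0],[0,0,0]],"travel":[[0,0,-0.1],[0,0,-0.1]],"fingers":[1,1]}'; q
python3 -m jog '{"angular":[[0,0,2],[0,0,4]],"travel":[[0,0,0],[0,0,0]],"fingers":[1,1]}';q
python3 -m jog '{"angular":[[0,0,1.5],[0,0,3]],"travel":[[0,0,0],[0,0,0]],"fingers":[1,1]}';q
python3 -m jog '{"angular":[[0,0,-4],[0,0,-8]],"travel":[[0,0,0],[0,0,0]],"fingers":[1,1]}';q
python3 -m jog '{"angular":[[0,0,-2],[0,0,-4]],"travel":[[0,0,0],[0,0,0]],"fingers":[1,1]}';q
```

```text
clock: 21.42
eef_pos: [514.4, -310.5, 125.3]
tool_rot: [3.141, -0.001, 0.075]
force: [-0.3, 0.6, 0.6]
width: 38.8
  T [0.   0.18 0.02] yaw 4.3
clock: 21.68
eef_pos: [514.7, -310.7, 125.3]
tool_rot: [3.141, -0.001, 0.003]
force: [0.3, -0.9, -0.6]
width: 39.5
  T [-0.17  0.03  0.02] yaw 0.2
clock: 21.92
eef_pos: [514.8, -310.3, 125.4]
tool_rot: [3.141, -0.001, -0.048]
force: [0.7, -0.3, -0.3]
width: 39.5
  T [-0.1   0.02  0.04] yaw -2.8
clock: 22.18
eef_pos: [514.5, -309.7, 125.3]
tool_rot: [-3.141, -0.0, 0.095]
force: [-0.6, 0.8, 0.3]
width: 39.4
  T [ 0.07  0.17 -0.04] yaw 5.4
clock: 22.42
eef_pos: [514.5, -310.1, 125.3]
tool_rot: [3.142, -0.001, 0.164]
force: [0.1, 0.3, 0.4]
width: 39.5
  T [ 0.17  0.14 -0.04] yaw 9.4
```

```bash
q(){ python3 -c "
from h import *
s=read_state();print('  T',np.round(s['torque'],2),'yaw',np.degrees(s['tool_rot'])[2].round(1))"; }
python3 -m jog '{"angular":[[0,0,-1],[0,0,-2]],"travel":[[0,0,0],[0,0,0]],"fingers":[1,1]}';q
python3 -m jog '{"angular":[[0,0,-1],[0,0,-2]],"travel":[[0,0,0],[0,0,0]],"fingers":[1,1]}';q
```

```text
clock: 22.68
eef_pos: [514.7, -310.3, 125.4]
tool_rot: [3.141, -0.001, 0.199]
force: [-0.7, 1.0, -0.4]
width: 39.2
  T [0.14 0.09 0.  ] yaw 11.4
clock: 22.92
eef_pos: [514.8, -310.5, 125.4]
tool_rot: [3.141, -0.001, 0.234]
force: [-0.7, -0.5, -1.2]
width: 39.2
  T [-0.1   0.01  0.04] yaw 13.4
```

No stop felt yet, so I try a lift: the flat-bottomed button locks after 2 mm if it is out.

```bash
q(){ python3 -c "
from h import *
s=read_state();print('  T',np.round(s['torque'],2),'yaw',np.degrees(s['tool_rot'])[2].round(1))"; }
python3 -m jog '{"angular":[[0,0,4],[0,0,8]],"travel":[[0,0,0],[0,0,0]],"fingers":[1,1]}';q
python3 -m jog '{"angular":[[0,0,0],[0,0,0]],"travel":[[0,0,-0.1],[0,0,-0.2]],"fingers":[1,1]}';q
python3 -m jog '{"angular":[[0,0,0],[0,0,0]],"travel":[[0,0,-0.1],[0,0,-0.1]],"fingers":[1,1]}';q
python3 - <<'E'
from h import *
im=get_image("wrist"); c=im[120:300,170:340,::-1]; a=cv2.resize(c,None,fx=3.3,fy=3.3,interpolation=cv2.INTER_CUBIC); cv2.imwrite("pics/w8c.png",np.clip((a/255.)**.6*255,0,255).astype('uint8'))
E
```

```text
clock: 23.18
eef_pos: [514.8, -310.6, 125.4]
tool_rot: [3.141, -0.001, 0.091]
force: [0.5, 0.5, -0.8]
width: 38.9
  T [-0.01 -0.01 -0.01] yaw 5.2
clock: 23.42
eef_pos: [514.8, -310.3, 127.5]
tool_rot: [3.141, -0.001, 0.095]
force: [-1.2, -0.4, -1.6]
width: 39.1
  T [0.03 0.   0.05] yaw 5.4
clock: 23.68
eef_pos: [514.7, -310.3, 127.9]
tool_rot: [3.141, -0.001, 0.093]
force: [1.2, -1.3, -5.8]
width: 38.8
  T [-0.13 -0.27  0.01] yaw 5.4
```

View pics/w8c.png

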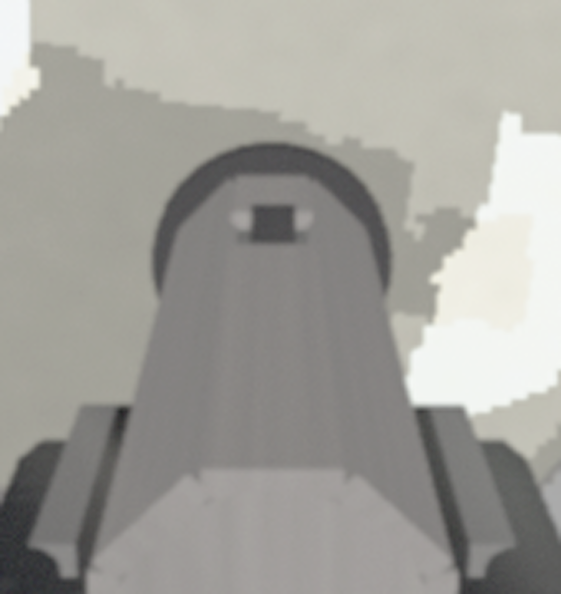

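The button (dark square at crop (273,223)) stands through the middle of the window, and the lift was stopped after about 2.5 mm with a −5.8 N pull: it is locked. I lower it back to the collar, release and rise straight up.

```bash
python3 -m jog '{"angular":[[0,0,0],[0,0,0],[0,0,0]],"travel":[[0,0,0.2],[0,0,0.4],[0,0,0.4]],"fingers":[1,1,1]}'
python3 -m jog '{"angular":[[0,0,0],[0,0,0],[0,0,0],[0,0,0],[0,0,0]],"travel":[[0,0,0],[0,0,0],[0,0,0],[0,0,0],[0,0,0]],"fingers":[0,0,0,0,0]}'
python3 -m jog '{"angular":[[0,0,0],[0,0,0],[0,0,0],[0,0,0],[0,0,0]],"travel":[[0,0,-2],[0,0,-6],[0,0,-10],[0,0,-14],[0,0,-18]],"fingers":[0,0,0,0,0]}'
python3 -m jog '{"angular":[[0,0,0],[0,0,0],[0,0,0]],"travel":[[0,0,0],[0,0,0],[0,0,0]],"fingers":[0,0,0]}'
python3 - <<'E'
from h import *
m=camera_model("wrist"); im=get_image("wrist")[...,::-1]; sc=get_image("scene")[...,::-1]; tp=get_image("top")[...,::-1]
for n,x in (("scene",sc),("top",tp)):
    d=cv2.absdiff(cv2.GaussianBlur(x,(5,5),0),cv2.GaussianBlur(cv2.imread(f"pics/{n}0.png"),(5,5),0)).max(2)
    print(n,[tuple(cv2.boundingRect(c)) for c in cv2.findContours((d>35).astype('uint8'),0,2)[0] if cv2.contourArea(c)>20])
cv2.imwrite("pics/w9.png",im)
u=proj("wrist",[[515.8,-310.4,165],[515.8,-310.4,45],[535.8,-309,80]],m); print(u.round(0))
a=im[:,100:400]; cv2.imwrite("pics/fin.png",np.hstack([cv2.resize(a,(360,461)),cv2.resize(sc[100:300,60:250],(438,461),interpolation=cv2.INTER_CUBIC)]))
E
```

```text
clock: 24.1
eef_pos: [514.9, -310.4, 125.3]
tool_rot: [3.141, -0.001, 0.093]
force: [0.1, 0.7, 4.6]
width: 39.2
clock: 24.72
eef_pos: [514.7, -310.3, 124.3]
tool_rot: [3.141, -0.001, 0.093]
force: [0.1, -0.1, 0.3]
width: 85.4
clock: 25.35
eef_pos: [514.3, -310.2, 305.8]
tool_rot: [3.141, -0.001, 0.093]
force: [0.5, -0.1, -0.2]
width: 85.5
clock: 25.72
eef_pos: [513.7, -310.0, 303.0]
tool_rot: [-3.141, 0.001, 0.093]
force: [0.0, 0.1, -0.3]
width: 85.4
scene [(111, 253, 45, 49), (347, 219, 12, 7), (348, 208, 13, 9), (131, 200, 38, 46), (355, 184, 11, 15), (31, 167, 77, 49), (172, 137, 67, 69), (151, 123, 68, 52), (0, 88, 7, 12), (63, 61, 86, 96), (0, 45, 58, 53), (243, 7, 11, 23), (81, 5, 24, 42), (239, 3, 9, 11), (200, 0, 11, 7), (40, 0, 43, 25), (37, 0, 8, 11)]
top [(253, 368, 9, 12), (266, 327, 22, 15), (260, 326, 12, 15), (292, 305, 71, 35), (476, 267, 15, 32), (384, 263, 10, 10), (496, 259, 16, 25), (489, 255, 4, 10), (291, 251, 75, 69), (297, 248, 180, 116), (489, 243, 23, 12), (492, 237, 20, 8), (380, 221, 11, 19), (293, 220, 63, 82), (385, 213, 13, 12), (400, 202, 54, 49), (359, 202, 25, 17), (274, 197, 70, 85), (170, 180, 20, 36), (393, 153, 13, 51), (396, 130, 17, 23), (331, 123, 63, 85)]
[[253. 178.]
 [253. 151.]
 [254. 139.]]
```

View pics/fin.png

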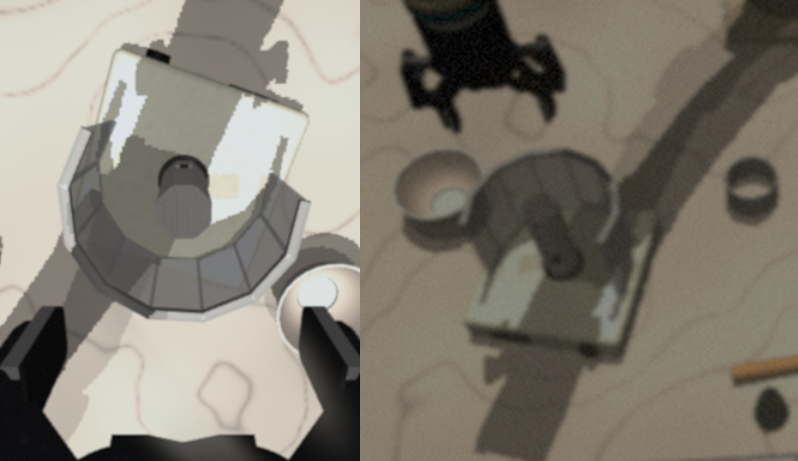

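The stem stands on the stub with the button in its window at (184,166). The hand is clear above it. The before/after differences cover only the arm, its shadow, the machine area and the emptied rest. Handing in.

```bash
python3 -c "
from cell import *
print(finish_job(), read_state()['clock'])"
```

```text
the job is handed in; nothing more can be done
the job is handed in; nothing more can be done
```

The stem is on the processor's stub, sitting on the collar, with the spring button out through its window. I handed the job in at about 26 s of the 72 s allowed.

- **First grasp and standing:** I took the stem from the rest, pulled it out along its slope and stood it upright on the bare counter at about (575, 50) mm. I let go and backed away, and a picture showed it standing free.
- **Second grasp and fitting:** I took it again from above, turned it about 176° and slid it straight down over the stub onto the collar. The window was lined up with the button's direction as measured in the images, so the button had apparently already popped when it seated.

**Last checks:**
- **Height:** the tool was at 125.3 mm with the stem on the collar, which is what was expected.
- **Button:** a close-up showed it in the middle of the window.
- **Lock:** a small lift was stopped after about 2.5 mm with a 5.8 N pull, so it is locked. I then lowered the stem back onto the collar (4.6 N) and released it.
- **Bystanders:** the before/after pictures showed changes only at the arm, its shadow, the machine area and the emptied rest.

**Check that told nothing:** I turned the stem from −3° to +13° to feel for the window's edges and met no clear stop. I relied on the lift and the close-up instead.

I viewed 12 pictures, two over the budget of 10.

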